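# Put the wooden train back in its display tray

### The job

Put the wooden train back in its display tray on the shop counter, one piece to a bay: the steam engine in the bay next to the signal, then the tank wagon, then the box wagon, and the log wagon in the last bay by the buffer stop. Each piece must stand on its wheels on the bay floor, lengthwise along the tray, facing either way. The van and the tanker lorry are not part of the train: leave them where they stand.

Things in the scene. Friction and masses are not known exactly. Their poses are not given: they have to be found in the camera images.
- engine: Toy steam engine. 80 mm long over small steel coupling buttons at both ends; a lying round boiler with a dark chimney at the front (+x) and a square cab with brown roof at the back, 62 high. Light wood, dark fixed wheels. Origin: centre of its underside (bottom of the wheels); x lengthwise, z up. 38 wide over the wheels; grip across at mid-length, 36 above the underside, 30 wide there. (mm)
- tank_wagon: Toy tank wagon. 80 mm long over small steel coupling buttons at both ends; one long lying round tank with two dark bands and a filler cap on top, no cab, 57 high. Light wood, dark fixed wheels. Origin: centre of its underside (bottom of the wheels); x lengthwise, z up. 38 wide over the wheels; grip across at mid-length, 36 above the underside, 30 wide there. (mm)
- box_wagon: Toy box wagon. 80 mm long over small steel coupling buttons at both ends; a plain closed box the whole length with upright dark plank lines and a light roof with a brown ridge plank, 59 high. Light wood, dark fixed wheels. Origin: centre of its underside (bottom of the wheels); x lengthwise, z up. 38 wide over the wheels; grip across at mid-length, 36 above the underside, 34 wide there. (mm)
- log_wagon: Toy log wagon. 80 mm long over small steel coupling buttons at both ends; low, with two side boards (tops 45 high) and brown round logs fixed between them. Light wood, dark fixed wheels. Origin: centre of its underside (bottom of the wheels); x lengthwise, z up. 38 wide over the wheels; grip across at mid-length, 36 above the underside, 36 wide there. (mm)
- van: Toy delivery van. Not part of the train: 72 mm long, no coupling buttons; a box body with a low bonnet and two headlamps at the front (+x), light roof, 55 high. Light wood, dark fixed wheels. Origin: centre of its underside (bottom of the wheels); x lengthwise, z up. 38 wide over the wheels; grip across at mid-length, 36 above the underside, 34 wide there. (mm)
- tanker_lorry: Toy tanker lorry. Not part of the train: 72 mm long, no coupling buttons; a square driver's cab at the front (+x) and a short round tank behind it, 55 high. Light wood, dark fixed wheels. Origin: centre of its underside (bottom of the wheels); x lengthwise, z up. 38 wide over the wheels; grip across at mid-length, 36 above the underside, 30 to 34 wide there. (mm)
- tray: Wooden tray, fixed, 72 by 520 mm, long along its y. Origin: centre of its underside, z up. Four bays in a row, centres at x = 0, y = -156, -52, 52, 156; each 100 long (y) by 64 wide inside, floor 6 above the counter. Walls and dividers 4 thick, tops 16 above the counter. A deck 50 long, top 16 high, at both ends. Dark track strips in the bays are decoration.
- signal: Toy railway signal, fixed: a slim post 8 thick on a round foot with a disc and ball on top, 75 tall in all, standing on the end deck at one end of the tray (235 along y from the tray's centre); which end differs. Origin at the centre of its foot. Sizes in mm.
- buffer: Toy buffer stop, fixed: a low crossbar 46 wide on two legs, 28 tall, on the deck at the other end of the tray from the signal (235 along y from the tray's centre). Origin at the centre of its underside. Sizes in mm.

How it is judged:
At the end, for the whole second after the job is handed in: From the signal: engine, tank, box, log wagon, each within 14 mm of its bay centre along the tray and 15 mm across, on the bay floor (underside under 10 mm up), tilt under 0.1 rad, lengthwise within 0.3 rad, at rest. Van and lorry upright (0.15 rad), at rest, moved under 20 mm (((y of signal in the frame of tray above 0 m and y of engine in the frame of tray between 0.142 and 0.17 m and y of tank_wagon in the frame of tray between 0.038 and 0.066 m and y of box_wagon in the frame of tray between -0.066 and -0.038 m and y of log_wagon in the frame of tray between -0.17 and -0.142 m) or (y of signal in the frame of tray below 0 m and y of engine in the frame of tray between -0.17 and -0.142 m and y of tank_wagon in the frame of tray between -0.066 and -0.038 m and y of box_wagon in the frame of tray between 0.038 and 0.066 m and y of log_wagon in the frame of tray between 0.142 and 0.17 m)) and x of engine in the frame of tray between -0.015 and 0.015 m and z of each of engine, tank_wagon, box_wagon, log_wagon in the frame of tray below 0.01 m and angle between each of engine, tank_wagon, box_wagon, log_wagon's own z axis and vertical below 0.1 rad and angle between the x axis of each of engine, tank_wagon, box_wagon, log_wagon and the y axis of tray, either way round below 0.3 rad and linear speed of each of engine, tank_wagon, box_wagon, log_wagon, van, tanker_lorry below 0.01 m/s and angular speed of each of engine, tank_wagon, box_wagon, log_wagon below 0.1 rad/s and x of tank_wagon in the frame of tray between -0.015 and 0.015 m and x of box_wagon in the frame of tray between -0.015 and 0.015 m and x of log_wagon in the frame of tray between -0.015 and 0.015 m and distance of each of van, tanker_lorry from where it was at the start of the episode below 0.02 m and angle between each of van, tanker_lorry's own z axis and vertical below 0.15 rad); the robot touches nothing.
It fails at once if the van or the tanker lorry is moved 20 mm or more, or tipped (distance of any of van, tanker_lorry from where it was at the start of the episode above 0.02 m or angle between any of van, tanker_lorry's own z axis and vertical above 0.3 rad).
It also fails if it takes over 99 s, if anything falls off the work surface, if the arm or the gripper's body presses on something with over 40 N, if the wrist force passes 120 N, or if a joint passes its speed limit or range.

### The arm

A 6-joint arm with a two-finger parallel gripper is mounted at the origin on the work surface. World frame = base frame: x ahead of the robot, y to its left, z up, the work surface at z = 0. Lengths are in m, angles in rad, forces in N, time in s.
With the tool pointing down it reaches from about 0.275 to 1 m from the base axis. Payload 8.4 kg.
Tool frame: the origin (TCP) lies midway between the tips of the shut fingers; the grasp point (between the pads) lies 19 mm behind it; z points along the fingers, y is the direction in which the jaws open and shut (so a half turn about z gives the same grasp; the last joint's range is limited). The gripper opens to 85 mm and grips with 20 to 120 N. Pads are 22 mm wide; open, the fingers measure 114 mm over their backs; the gripper's body (76 mm by 85 mm) begins 54 mm behind the grasp point. The pads swing forward as they close: fully open they stand 13 mm farther back than shut.
Start: joints at [-1.256, 0.353, 1.633, -0, 1.155, -0.002], TCP at [0.195, -0.594, 0.231] pointing down, gripper open.
Joint ranges: [-2.63, 2.63], [-0.92, 2.1], [0.06, 2.66], [-1.3, 4.44], [0, 2.69], [-3.02, 3.02]. Speed limits (rad/s): [2.22, 2.22, 2.79, 3.14, 3.14, 3.14].

### API

Orientations are given as a 3x3 rotation matrix whose columns are the frame's x, y, z axes.
In Python, from plant import ctrl, vision gives the robot as it stands. The module is installed in compiled form; this text tells all that it offers. Calls block until the motion is done:
- ctrl.goto(position, orientation): joint-space move of the TCP to a pose.
- ctrl.movel(position, speed=0.15, frame=None): straight line of the TCP; frame=None keeps the orientation; speed is the mean speed in m/s.
- ctrl.move_joints(angles): joint-space move.
- ctrl.gripper_to(opening, squeeze=None): finger opening in m; squeeze is the grip in N (None keeps the last); returns when the fingers have stopped.
- ctrl.pause(seconds).
- ctrl.solve_ik(position, orientation): joint angles nearest the present ones, or None.
- vision.capture(name): name is "scene" or "side" or "wrist"; returns (picture, depth): 384x512x3 uint8, blue, green, red; 384x512 float32, m along the optical axis (not along the pixel's ray), 0 where there is no reading.
- vision.camera_model(name): a dict with "fovy" (degrees; the focal length in pixels is half the picture's height over the tangent of half this angle, whatever the lens; pixels are square), "cx", "cy" (the principal point, pixels), "pose" (4x4, takes a point from camera to world coordinates); the wrist camera has in their place "T_tool_cam" (4x4, takes a point from camera to tool coordinates, whose origin is the TCP and whose axes are the flange's). Camera axes: x right, y up, looking along -z (the intrinsics and any distortion apply to the point x, -y, -z); pixel columns grow to the right and rows downward; lengths in m; the calibration is good to about 2 mm. A picture is of the moment at which its call begins: read the wrist's pose just before it. camera_model takes no time and is no camera call.
A pose or a line that the arm cannot do raises ctrl.MotionError and nothing moves.
- ctrl.finish_job(): hands the job in, once; it reports no verdict.
Readings, each from a call of its own:
- ctrl.get_time_s(): time.
- ctrl.get_joint_positions(): joint angles.
- ctrl.get_qvel(): joint speeds.
- ctrl.get_effort(): joint torques, N m.
- ctrl.get_tcp_pos(): TCP position.
- ctrl.get_ee_rot(): TCP orientation.
- ctrl.get_force(): force on the tool from outside, world axes, zero at the start.
- ctrl.get_ft_torque(): the same for the moment, N m.
- ctrl.get_gripper_width(): finger opening in m.
Only numpy, scipy, OpenCV 4.12 (cv2) and the standard library are available. Lean on these libraries where they do the work, as an engineer would, in place of code of your own. Each camera call takes 0.05 s, during which the arm holds its last target.

## Working session

There is one attempt and no reset: what is moved stays moved. The work goes in short steps, each a Python script; the robot and the scene stay as the last script left them, time stands still between calls to the robot, and variables do not carry over. Pictures are saved under pics/ and viewed, and the job is handed in when it is done.

```bash
mkdir -p pics; ls
python3 - <<'E'
from plant import ctrl, vision
import cv2, numpy as np
for n in ["scene","side","wrist"]:
    m=vision.camera_model(n); print(n,m)
    p,d=vision.capture(n); cv2.imwrite(f"pics/{n}0.png",p); np.save(f"pics/{n}0.npy",d)
    print((d>0).mean())
print(ctrl.get_time_s(),ctrl.get_ee_rot())
E
```

```text
pics
scene {'fovy': 44.26454434928846, 'cx': 253.68009234202788, 'cy': 188.59825827247258, 'pose': array([[-0.7824332 , -0.32287058,  0.53249682,  1.31389492],
       [ 0.62242288, -0.43251561,  0.65231894,  0.95416046],
       [ 0.01969859,  0.84183421,  0.53937661,  0.807911  ],
       [ 0.        ,  0.        ,  0.        ,  1.        ]])}
0.9913075764973959
side {'fovy': 54.58515300307585, 'cx': 251.6370772096245, 'cy': 194.09772587760077, 'pose': array([[-0.99791875,  0.05737797, -0.02942678,  0.54432393],
       [-0.0617807 , -0.71998657,  0.69123258,  0.63471071],
       [ 0.01847463,  0.69161196,  0.72203295,  0.72057403],
       [ 0.        ,  0.        ,  0.        ,  1.        ]])}
0.9960835774739584
wrist {'fovy': 70.76817051534968, 'cx': 251.7141616816601, 'cy': 193.13551735093404, 'T_tool_cam': array([[-9.37558895e-04,  9.48742289e-01,  3.16049346e-01,
         7.99857037e-02],
       [ 9.99999550e-01,  8.43754794e-04,  4.33643101e-04,
         4.13550033e-04],
       [ 1.44747397e-04,  3.16049611e-01, -9.48742654e-01,
        -1.42545395e-01],
       [ 0.00000000e+00,  0.00000000e+00,  0.00000000e+00,
         1.00000000e+00]])}
0.9958953857421875
0.15 [[ 9.50239937e-01  3.11518786e-01 -3.28658105e-04]
 [ 3.11518959e-01 -9.50239419e-01  9.91964002e-04]
 [-3.28846493e-06 -1.04498704e-03 -9.99999454e-01]]
```

View pics/scene0.png

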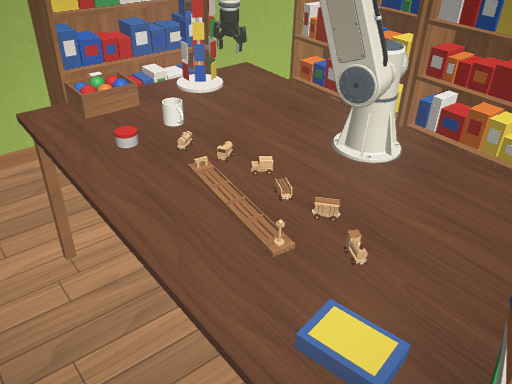

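View pics/side0.png

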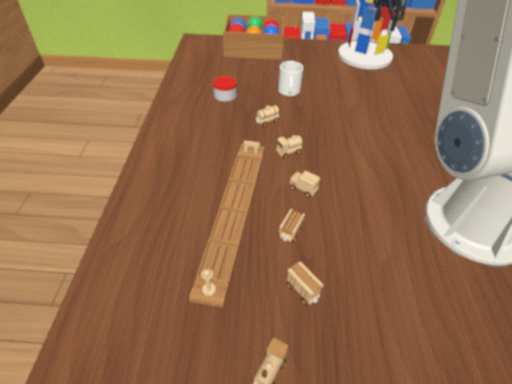

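View pics/wrist0.png

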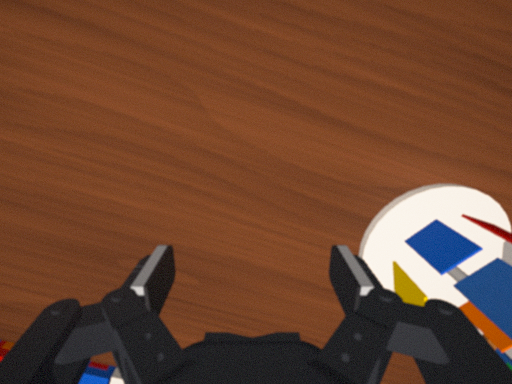

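```bash
cat > h.py <<'E'
from plant import ctrl, vision
import cv2, numpy as np
def cloud(name,d,m=None,T=None):
    m=m or vision.camera_model(name)
    f=192/np.tan(np.radians(m['fovy'])/2)
    v,u=np.mgrid[0:384,0:512]
    P=np.stack([(u-m['cx'])/f*d,-(v-m['cy'])/f*d,-d],-1)
    T=m['pose'] if T is None else T
    return P@T[:3,:3].T+T[:3,3]
def wristT():
    T=np.eye(4);T[:3,:3]=ctrl.get_ee_rot();T[:3,3]=ctrl.get_tcp_pos()
    return T@vision.camera_model('wrist')['T_tool_cam']
E
python3 - <<'E'
from h import *
ims=[]
for n in ["scene","side"]:
    p=cv2.imread(f"pics/{n}0.png"); d=np.load(f"pics/{n}0.npy")
    P=cloud(n,d); 
    z=P[...,2]; hsv=cv2.cvtColor(p,cv2.COLOR_BGR2HSV)
    table=(abs(z)<.02)&(P[...,0]>.2)&(P[...,0]<.9)&(abs(P[...,1])<.7)
    A=P[table&(abs(z)<.008)]; print(n,np.percentile(A[:,2],[5,50,95]))
    mask=((z>.022)&(z<.09)&(P[...,0]>.2)&(P[...,0]<.9)&(abs(P[...,1])<.6)).astype(np.uint8)
    k,l,s,c=cv2.connectedComponentsWithStats(mask)
    for i in range(1,k):
        if s[i,4]>25:
            Q=P[l==i]; print(c[i].round(),s[i,4],np.median(Q,0).round(3),np.ptp(Q,axis=0).round(3),hsv[l==i].mean(0).round())
p=cv2.imread("pics/scene0.png"); cv2.imwrite("pics/sc.png",cv2.resize(p[115:275,160:380],None,fx=3.6,fy=3.6,interpolation=cv2.INTER_CUBIC))
p=cv2.imread("pics/side0.png"); cv2.imwrite("pics/si.png",cv2.resize(p[90:384,180:340],None,fx=2.04*1,fy=2.04,interpolation=cv2.INTER_CUBIC))
E
```

```text
scene [-0.00063806  0.00218675  0.00545711]
[173. 113.] 314 [ 0.485 -0.568  0.056] [0.078 0.085 0.068] [ 24.  18. 214.]
[126. 134.] 358 [ 0.707 -0.52   0.053] [0.08  0.089 0.037] [  8. 132. 185.]
[184. 139.] 168 [ 0.552 -0.381  0.044] [0.071 0.053 0.041] [ 16. 103. 196.]
[224. 150.] 192 [ 0.493 -0.225  0.047] [0.071 0.063 0.04 ] [ 15. 106. 187.]
[200. 160.] 93 [ 0.588 -0.22   0.04 ] [0.048 0.036 0.026] [ 16. 105. 193.]
[262. 163.] 266 [ 0.44  -0.074  0.041] [0.072 0.067 0.039] [ 16. 103. 205.]
[283. 187.] 235 [0.478 0.073 0.042] [0.058 0.073 0.03 ] [ 14. 115. 159.]
[326. 206.] 414 [0.457 0.231 0.052] [0.065 0.071 0.043] [ 15. 113. 184.]
[279. 233.] 134 [0.648 0.247 0.053] [0.028 0.026 0.068] [ 16. 104. 200.]
[355. 245.] 440 [0.521 0.392 0.049] [0.054 0.077 0.048] [ 15. 111. 173.]
[333. 331.] 2853 [0.768 0.551 0.047] [0.151 0.115 0.029] [ 61. 146. 197.]
side [-0.00331644 -0.00116226  0.00161741]
[290.  80.] 415 [ 0.473 -0.565  0.059] [0.079 0.08  0.067] [ 24.  15. 214.]
[224.  86.] 376 [ 0.699 -0.52   0.049] [0.079 0.087 0.032] [  5. 146. 200.]
[267. 113.] 203 [ 0.545 -0.38   0.043] [0.065 0.05  0.033] [ 17.  93. 213.]
[288. 144.] 292 [ 0.482 -0.226  0.046] [0.072 0.054 0.035] [ 17.  95. 207.]
[251. 145.] 104 [ 0.586 -0.216  0.037] [0.044 0.021 0.024] [ 17.  95. 211.]
[305. 181.] 404 [ 0.434 -0.071  0.044] [0.074 0.068 0.036] [ 17.  92. 214.]
[291. 223.] 406 [0.473 0.071 0.04 ] [0.059 0.073 0.025] [ 16. 120. 187.]
[304. 281.] 773 [0.45  0.232 0.055] [0.068 0.075 0.039] [ 16. 111. 197.]
[207. 277.] 151 [0.644 0.249 0.078] [0.023 0.025 0.068] [ 17.  95. 214.]
[271. 362.] 820 [0.513 0.394 0.049] [0.055 0.072 0.041] [ 16. 110. 197.]
```

View pics/sc.png

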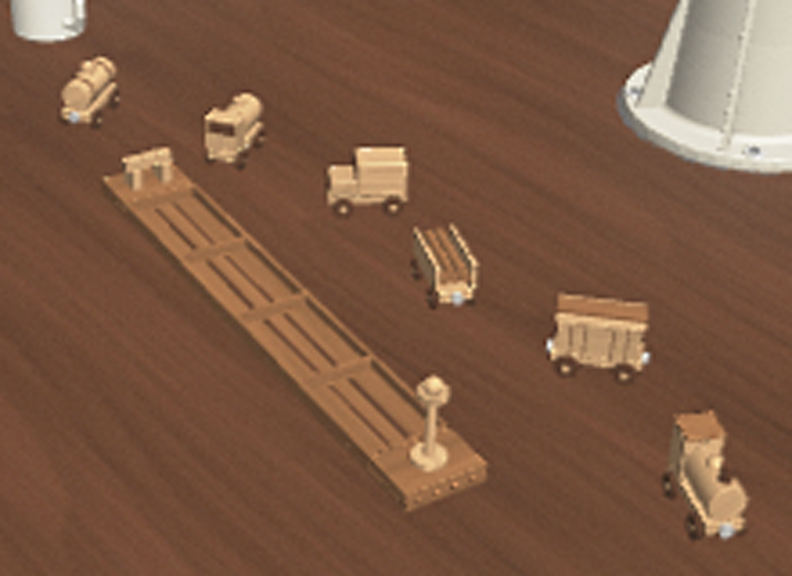

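View pics/si.png

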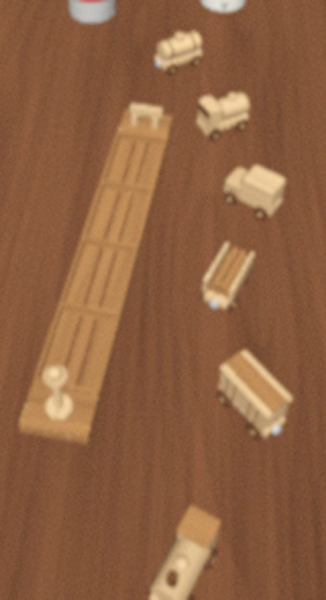

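```bash
cat >> h.py <<'E'
def R(yaw):  # tool down, tool y (jaw) axis at angle yaw+pi/2... x axis at yaw
    c,s=np.cos(yaw),np.sin(yaw)
    return np.array([[c,s,0],[s,-c,0],[0,0,-1.]])
E
python3 - <<'E'
from h import *
yaw=-0.125
for z in (.45,.4):
  for a in (yaw,yaw+np.pi):
    print(z,a,ctrl.solve_ik([.53,.01,z],R(a)))
try: ctrl.goto([.53,.01,.42],R(yaw))
except ctrl.MotionError as e: print(e); ctrl.goto([.53,.01,.42],R(yaw+np.pi))
ctrl.pause(.3)
T=wristT(); p,d=vision.capture('wrist'); cv2.imwrite("pics/w1.png",p); np.save("pics/w1.npy",d); np.save("pics/w1T.npy",T)
print(ctrl.get_time_s(),ctrl.get_joint_positions(),ctrl.get_tcp_pos())
cv2.imwrite("pics/w1b.png",cv2.resize(p,(800,600)))
E
```

```text
0.45 -0.125 [ 1.60359972e-02  6.52385945e-02  1.52518829e+00 -4.44089210e-16
  1.55116577e+00  1.71183232e+00]
0.45 3.016592653589793 [ 1.60359972e-02  6.52385945e-02  1.52518829e+00 -4.44089210e-16
  1.55116577e+00 -1.42976033e+00]
0.4 -0.125 [ 1.60359972e-02  8.17849624e-02  1.60952419e+00 -4.44089210e-16
  1.45028350e+00  1.71183232e+00]
0.4 3.016592653589793 [ 1.60359972e-02  8.17849624e-02  1.60952419e+00 -4.44089210e-16
  1.45028350e+00 -1.42976033e+00]
3.0333 [ 1.56215159e-02  7.42140091e-02  1.57676010e+00 -6.87632571e-06
  1.49075803e+00  1.71181710e+00] [0.53001309 0.00977812 0.41993476]
```

View pics/w1b.png

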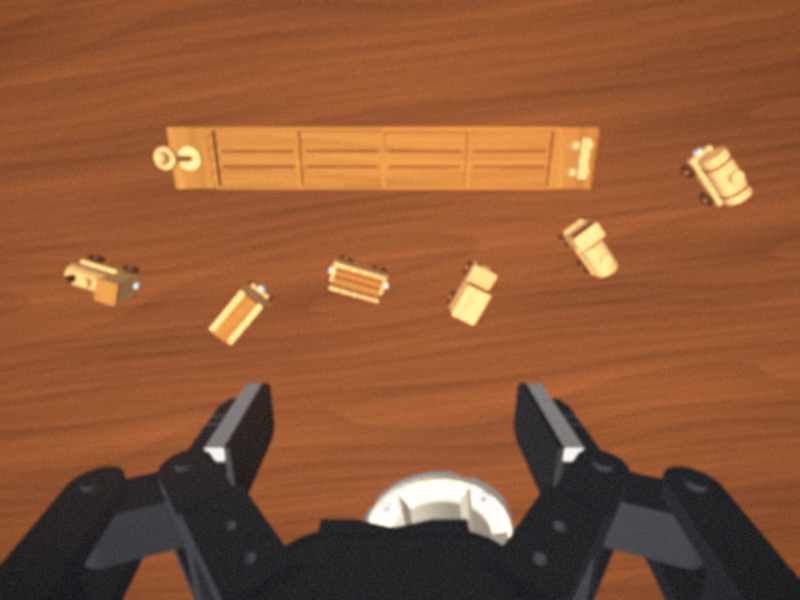

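```bash
cat >> h.py <<'E'
def comps(P,zlo=.022,zhi=.09,minpx=60,out=True):
    x,y,z=P[...,0],P[...,1],P[...,2]
    m=((z>zlo)&(z<zhi)&(x>.28)&(x<.9)&(abs(y)<.6)).astype(np.uint8)
    k,l,s,c=cv2.connectedComponentsWithStats(m,connectivity=4)
    r=[]
    for i in range(1,k):
        if s[i,4]<minpx: continue
        Q=P[l==i]; (cx,cy),(w,h),a=cv2.minAreaRect((Q[:,:2]*1000).astype(np.float32))
        if w<h: w,h,a=h,w,a+90
        a=(np.radians(a)+np.pi/2)%np.pi-np.pi/2
        r.append(dict(px=c[i].round(),n=s[i,4],c=np.array([cx,cy])/1000,L=w,W=h,yaw=a,med=np.median(Q,0),zmax=np.percentile(Q[:,2],98)))
        if out: print(c[i].round(),s[i,4],'rect c',(cx/1000,cy/1000),'LxW %.0f %.0f yaw %.3f zmax %.4f'%(w,h,a,r[-1]['zmax']))
    return r
E
python3 - <<'E'
from h import *
d=np.load("pics/w1.npy");T=np.load("pics/w1T.npy");p=cv2.imread("pics/w1.png")
P=cloud('wrist',d,T=T)
z=P[...,2]; tb=abs(z)<.012
for u,v in [(60,60),(250,40),(460,60),(60,230),(250,220),(440,220)]: print(u,v,P[v-5:v+5,u-5:u+5].reshape(-1,3).mean(0).round(4))
comps(P)
# tray by colour on plane .016
hsv=cv2.cvtColor(cv2.GaussianBlur(p,(3,3),0),cv2.COLOR_BGR2HSV)
print(hsv[100,180],hsv[60,250],hsv[140,190], z[100,150:180:5].round(4))
E
```

```text
60 60 [0.731  0.3446 0.006 ]
250 40 [ 0.718  -0.0109  0.0114]
460 60 [ 6.373e-01 -3.988e-01 -1.000e-04]
60 230 [3.918e-01 4.715e-01 3.000e-04]
250 220 [ 3.615e-01  3.550e-02 -2.000e-04]
440 220 [ 0.3103 -0.3879  0.0054]
[371. 102.] 269 rect c (0.5838787841796875, -0.22068772888183594) LxW 44 22 yaw -0.136 zmax 0.0457
[111. 101.] 256 rect c (0.644469970703125, 0.24469168090820312) LxW 25 23 yaw -0.393 zmax 0.0896
[463. 113.] 759 rect c (0.5419793701171876, -0.38833099365234375) LxW 68 30 yaw 0.568 zmax 0.0576
[379. 159.] 670 rect c (0.47365753173828123, -0.23569082641601563) LxW 68 34 yaw 0.570 zmax 0.0561
[228. 180.] 639 rect c (0.4692503356933594, 0.06428299713134765) LxW 66 37 yaw 1.155 zmax 0.0460
[ 64. 181.] 783 rect c (0.5114579162597657, 0.3930791320800781) LxW 73 31 yaw 1.117 zmax 0.0648
[302. 188.] 698 rect c (0.4348058471679688, -0.08389729309082031) LxW 72 35 yaw -0.577 zmax 0.0564
[152. 201.] 680 rect c (0.4459532775878906, 0.2241366882324219) LxW 71 34 yaw -0.859 zmax 0.0606
[ 15 170 230] [ 11 175 165] [ 11 171 158] [0.0066 0.0055 0.0066 0.0069 0.006  0.0063]
```

Run:
```python
from h import *
for n,pos in (("w2",[.60,-.09,.24]),("w3",[.625,.12,.24])):
    ctrl.goto(pos,R(-.13)); ctrl.pause(.2)
    T=wristT(); p,d=vision.capture('wrist'); cv2.imwrite(f"pics/{n}.png",p); np.save(f"pics/{n}.npy",d); np.save(f"pics/{n}T.npy",T)
    P=cloud('wrist',d,T=T)
    for u,v in [(60,60),(250,40),(460,60),(250,270)]: print(u,v,P[v-5:v+5,u-5:u+5].reshape(-1,3).mean(0).round(4))
    comps(P)
print(ctrl.get_time_s())
a=cv2.imread("pics/w2.png");b=cv2.imread("pics/w3.png")
cv2.imwrite("pics/w23.png",np.vstack([b[:300],a[:300]]))
```

```text
60 60 [7.657e-01 1.380e-01 2.000e-04]
250 40 [ 7.566e-01 -1.077e-01  3.000e-04]
460 60 [ 0.6989 -0.3728  0.    ]
250 270 [ 0.4365 -0.065   0.0206]
[351. 167.] 498 rect c (0.584545654296875, -0.22083518981933595) LxW 46 23 yaw -0.121 zmax 0.0451
[  6. 165.] 141 rect c (0.6429952392578125, 0.24086932373046874) LxW 26 20 yaw -0.430 zmax 0.0329
[480. 181.] 1416 rect c (0.54264599609375, -0.3900621337890625) LxW 68 30 yaw 0.608 zmax 0.0571
[363. 240.] 1161 rect c (0.4733681945800781, -0.23594589233398439) LxW 70 34 yaw 0.546 zmax 0.0558
[146. 252.] 118 rect c (0.49374563598632815, 0.08665933227539062) LxW 29 10 yaw -1.310 zmax 0.0457
[261. 277.] 1290 rect c (0.43552685546875, -0.08366385650634765) LxW 72 34 yaw -0.577 zmax 0.0559
[179. 267.] 255 rect c (0.46037936401367185, 0.04283405303955078) LxW 37 20 yaw -0.418 zmax 0.0454
[ 61. 289.] 1078 rect c (0.446338134765625, 0.22366841125488282) LxW 72 34 yaw -0.864 zmax 0.0600
60 60 [0.7888 0.3416 0.004 ]
250 40 [7.799e-01 9.970e-02 2.000e-04]
460 60 [ 0.7216 -0.1611  0.0037]
250 270 [ 4.472e-01  1.450e-01 -1.000e-04]
[505. 167.] 329 rect c (0.583136474609375, -0.21499934387207031) LxW 41 13 yaw -0.117 zmax 0.0433
[146. 171.] 444 rect c (0.643723388671875, 0.24426885986328126) LxW 23 23 yaw 1.160 zmax 0.0896
[501. 231.] 746 rect c (0.47275576782226564, -0.22119242858886717) LxW 72 32 yaw 0.105 zmax 0.0553
[301. 264.] 1279 rect c (0.46989788818359374, 0.06450955200195313) LxW 66 37 yaw 1.152 zmax 0.0456
[402. 273.] 1413 rect c (0.4370945129394531, -0.08402130889892578) LxW 68 35 yaw -0.576 zmax 0.0557
[ 77. 268.] 1558 rect c (0.5114723510742187, 0.393007080078125) LxW 72 31 yaw 1.130 zmax 0.0645
[197. 292.] 1430 rect c (0.44623287963867186, 0.22423248291015624) LxW 71 35 yaw -0.862 zmax 0.0598
5.2667
```

View pics/w23.png

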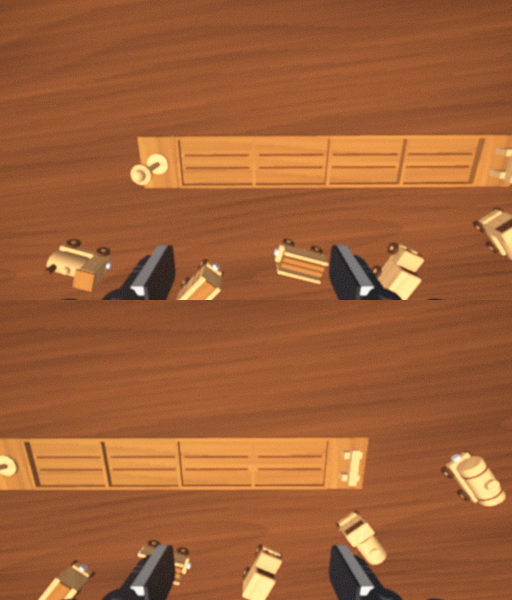

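```bash
cat >> h.py <<'E'
def ray(u,v,T,zp):
    m=vision.camera_model('wrist'); f=192/np.tan(np.radians(m['fovy'])/2)
    r=T[:3,:3]@np.array([(u-m['cx'])/f,-(v-m['cy'])/f,-1]); o=T[:3,3]
    return o+r*(zp-o[2])/r[2]
E
python3 - <<'E'
from h import *
u=np.array([.0592,.4651]);u/=np.hypot(*u); w=np.array([u[1],-u[0]]); C=np.array([.6141,.0117])
for n in("w2","w3"):
    p=cv2.imread(f"pics/{n}.png");T=np.load(f"pics/{n}T.npy")
    hsv=cv2.cvtColor(cv2.medianBlur(p,5),cv2.COLOR_BGR2HSV)
    m=((hsv[...,2]>195)&(hsv[...,1]>100)).astype(np.uint8)
    m[:100]=0; m[215:]=0
    k,l,s,c=cv2.connectedComponentsWithStats(cv2.morphologyEx(m,cv2.MORPH_CLOSE,np.ones((15,15))))
    i=1+np.argmax(s[1:,4]); print(n,s[i])
    cn=max(cv2.findContours((l==i).astype(np.uint8),0,1)[0],key=cv2.contourArea)[:,0]
    Q=np.array([ray(a,b,T,.016)[:2] for a,b in cn])-C
    al,ac=Q@u,Q@w
    print('along',al.min(),al.max())
    for lo,hi in((-.2,-.1),(-.1,0),(0,.1),(.1,.2)):
        q=ac[(al>lo)&(al<hi)]
        if len(q)>10: print(lo,np.median(q[q<0]).round(4),np.median(q[q>0]).round(4))
    g=cv2.cvtColor(p,cv2.COLOR_BGR2GRAY).astype(float)
    row=g[145:180].mean(0); 
    prof=[];
    for a in np.arange(-.215,.216,.002):
        pass
    dark=[x for x in range(20,500) if row[x]<row[x-6]-12 and row[x]<row[x+6]-12 and row[x]==row[x-4:x+5].min()]
    print([( x,round(float((ray(x,162,T,.016)[:2]-C)@u),4)) for x in dark])
E
```

```text
w2 [    0   138   368    52 18727]
along -0.2591402912230044 0.2572665818110351
-0.2 -0.0363 0.0356
-0.1 -0.036 0.0359
0 -0.0356 0.0362
0.1 -0.0353 0.0353
[(31, 0.2028), (32, 0.2014), (106, 0.0989), (180, -0.0035), (325, -0.2041)]
w3 [  130   135   382    53 19250]
along -0.2606888498486977 0.2769549511226344
-0.2 -0.0354 0.0357
-0.1 -0.0362 0.0361
0 -0.0356 0.0357
0.1 -0.0276 0.0352
[(181, 0.2038), (326, 0.0041), (400, -0.0977), (475, -0.2009)]
```

```bash
cat >> h.py <<'E'
U=np.array([.0592,.4651]);U/=np.hypot(*U); W=np.array([U[1],-U[0]]); C=np.array([.6141,.0117]); YT=np.arctan2(U[1],U[0])
def best(pos,yaw):
    q0=np.array(ctrl.get_joint_positions()); b=None
    for a in (yaw,yaw+np.pi,yaw-np.pi):
        q=ctrl.solve_ik(pos,R(a))
        if q is None: continue
        s=abs(np.array(q)[5])*.3+abs(np.array(q)-q0).max()
        if b is None or s<b[0]: b=(s,a)
    return b[1]
def look(xy,yaw,name,z=.2):
    a=best([*xy,z],yaw); ctrl.goto([*xy,z],R(a)); ctrl.pause(.25)
    T=wristT(); p,d=vision.capture('wrist'); cv2.imwrite(f"pics/{name}.png",p); np.save(f"pics/{name}.npy",d)
    return a,T,p,cloud('wrist',d,T=T)
def measure(xy,yaw,name):
    a,T,p,P=look(xy,yaw,name)
    r=min(comps(P,out=False,zlo=.024),key=lambda r:np.hypot(*(r['c']-xy)))
    print(name,'cands',r['c'].round(4),'LxW %.1f %.1f yaw %.3f zmax %.4f'%(r['L'],r['W'],r['yaw'],r['zmax']),'t',ctrl.get_time_s())
    return r
E
python3 - <<'E'
from h import *
ctrl.gripper_to(.065)
measure(np.array([.5114,.393]),1.13,'e1')
print(ctrl.get_joint_positions())
E
```

```text
e1 cands [0.5107 0.3928] LxW 72.4 29.6 yaw 1.124 zmax 0.0649 t 7.05
[ 6.51520750e-01  4.12567111e-01  1.61753180e+00 -7.72133386e-05
  1.11129565e+00  1.09393345e+00]
```

View pics/e1.png

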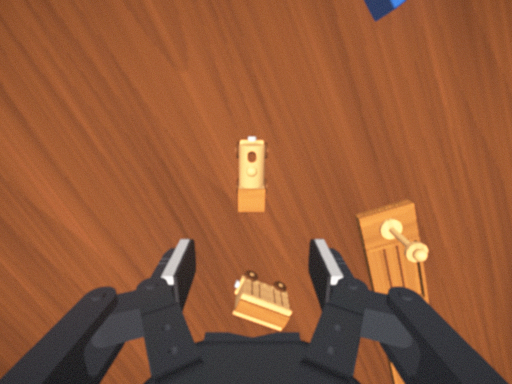

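```bash
cat >> h.py <<'E'
ZG=.014
def pick(c,yaw):
    a=best([*c,.1],yaw); ctrl.goto([*c,.09],R(a))
    ctrl.movel([*c,ZG],speed=.12); ctrl.gripper_to(0.0,squeeze=45)
    print('width',ctrl.get_gripper_width(),'F',np.round(ctrl.get_force(),1),'tcp',np.round(ctrl.get_tcp_pos(),4),'t',ctrl.get_time_s())
def lift_place(c,bay,zc=.16):
    ctrl.movel([*c,zc],speed=.2); print('w after lift',ctrl.get_gripper_width())
    b=C+bay*U; a=best([*b,zc],YT)
    ctrl.goto([*b,zc],R(a)); ctrl.movel([*b,ZG+.04],speed=.2); ctrl.movel([*b,ZG+.0075],speed=.05); ctrl.pause(.2)
    print('w',ctrl.get_gripper_width(),'F',np.round(ctrl.get_force(),1))
    ctrl.gripper_to(.065); ctrl.pause(.1); ctrl.movel([*b,.12],speed=.2)
    print('t',ctrl.get_time_s())
E
python3 - <<'E'
from h import *
c=np.array([.5107,.3928]); pick(c,1.124)
lift_place(c,.156)
look(C+.156*U,YT,'e2',z=.2)
E
```

```text
width 0.028749252146230073 F [ 0.1 -0.4  6.3] tcp [0.5111 0.3932 0.0148] t 8.7667
w after lift 0.028856236753359882
w 0.028804203856468313 F [-0.7 -0.9 -1.2]
t 13.525
```

View pics/e2.png

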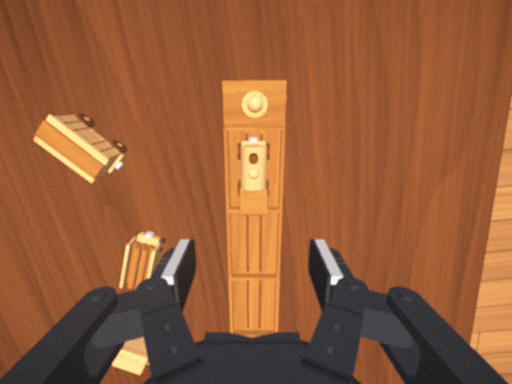

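Run:
```python
from h import *
P=cloud('wrist',np.load('pics/e2.npy'),T=wristT())
for r in comps(P,zlo=.03,out=False):
    q=r['c']-C; print((q@U).round(4),(q@W).round(4),r['L'],r['W'],round(r['yaw']-YT,3),r['zmax'])
c=np.array([.5427,-.3895])
measure(c,.59,'t1')
```

```text
0.2347 0.0002 22.81189727783203 22.175207138061523 -0.807 0.08977804530052297
0.1891 -0.1931 70.70335388183594 35.59252166748047 -2.304 0.0602791917755639
0.1564 -0.0007 71.21354675292969 29.678119659423828 -0.016 0.07132053207711324
0.0333 -0.15 66.93368530273438 36.24562454223633 -0.298 0.04560247064996119
-0.1126 -0.1741 47.86070251464844 35.969852447509766 -1.986 0.05604614144451433
t1 cands [ 0.5428 -0.3912] LxW 66.4 29.7 yaw 0.606 zmax 0.0574 t 16.5667
```

View pics/t1.png

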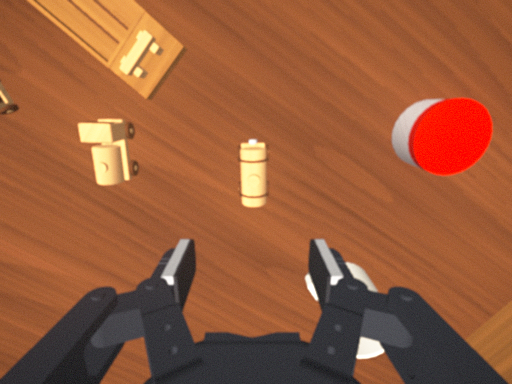

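Run:
```python
from h import *
c=np.array([.5428,-.3912]); pick(c,.606)
lift_place(c,.052)
c=np.array([.4462,.2241])
measure(c,-.862,'b1')
```

```text
width 0.029216034168098218 F [-0.5  0.4  7.2] tcp [ 0.5433 -0.3916  0.0149] t 18.2833
w after lift 0.02882208510809861
w 0.028811378748999885 F [ 0.1 -0.2 -1.1]
t 23.7167
b1 cands [0.4459 0.2234] LxW 69.9 34.0 yaw -0.863 zmax 0.0602 t 25.0
```

View pics/b1.png

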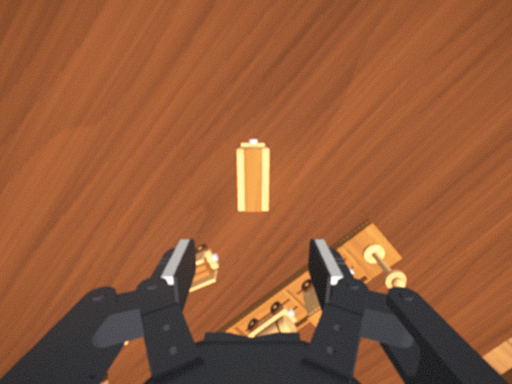

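Run:
```python
from h import *
c=np.array([.4459,.2234]); pick(c,-.863)
lift_place(c,-.052)
c=np.array([.4697,.0644])
measure(c,1.153,'l1')
```

```text
width 0.033469290569311125 F [-0.2 -0.6  7. ] tcp [0.4464 0.2236 0.0148] t 26.675
w after lift 0.03388408083047347
w 0.03383214934733009 F [ 0.3 -0.7 -0.8]
t 31.575
l1 cands [0.4694 0.0642] LxW 65.0 36.0 yaw 1.152 zmax 0.0458 t 32.6583
```

View pics/l1.png

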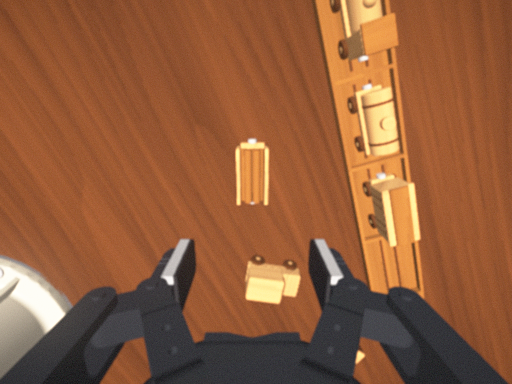

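```bash
python3 - <<'E'
from h import *
c=np.array([.4694,.0642]); pick(c,1.152)
lift_place(c,-.156)
for n,b in (('f1',-.12),('f2',.10)):
    a,T,p,P=look(C+b*U-.0*W,YT-np.pi/2,n,z=.26)
    for r in comps(P,zlo=.03,out=False):
        q=r['c']-C; print(r['px'],r['c'].round(4),(q@U).round(4),(q@W).round(4),'%.0f %.0f'%(r['L'],r['W']),round((r['yaw']-YT+1.57)%np.pi-1.57,3),r['zmax'].round(4))
print(ctrl.get_time_s())
E
python3 -c "
import cv2,numpy as np
cv2.imwrite('pics/f12.png',np.vstack([cv2.imread('pics/f%d.png'%i)[:300] for i in (1,2)]))"
```

```text
width 0.0355169637680515 F [-2.3  0.5  7.4] tcp [0.4699 0.0643 0.0148] t 34.325
w after lift 0.03557010262160808
w 0.03543222724674355 F [-1.  -0.1 -1. ]
t 38.9917
[254.  29.] [ 0.4363 -0.085 ] -0.1184 -0.1642 71 34 1.122 0.0564
[136.  82.] [ 0.474  -0.2372] -0.2646 -0.1075 69 34 -0.877 0.0562
[169. 166.] [ 0.5848 -0.2216] -0.2352 0.0004 46 22 -1.553 0.0455
[225. 166.] [ 0.5931 -0.1439] -0.157 -0.0011 65 35 -0.001 0.052
[304. 168.] [ 0.6065 -0.0409] -0.0531 -0.0009 70 34 -0.003 0.0664
[457. 167.] [0.6336 0.1653] 0.1548 -0.0 72 30 -0.014 0.071
[380. 166.] [0.6196 0.0634] 0.052 -0.001 67 29 0.007 0.0635
[  6. 265.] [ 0.7061 -0.5088] -0.5048 0.157 62 16 1.493 0.0528
[69. 28.] [ 0.4358 -0.084 ] -0.1175 -0.1648 72 35 1.114 0.0561
[ 11. 166.] [ 0.585  -0.2184] -0.2319 0.0002 46 17 1.563 0.0453
[ 65. 166.] [ 0.5933 -0.1432] -0.1563 -0.0011 67 36 -0.003 0.0518
[138. 167.] [ 0.6065 -0.0408] -0.053 -0.0009 71 34 0.0 0.0664
[294. 167.] [0.6333 0.1662] 0.1556 -0.0005 72 30 -0.009 0.071
[218. 166.] [0.6199 0.0635] 0.0522 -0.0008 66 30 0.008 0.0634
[360. 171.] [0.6441 0.2438] 0.2341 0.0004 23 22 -0.747 0.0895
41.825
```

View pics/f12.png

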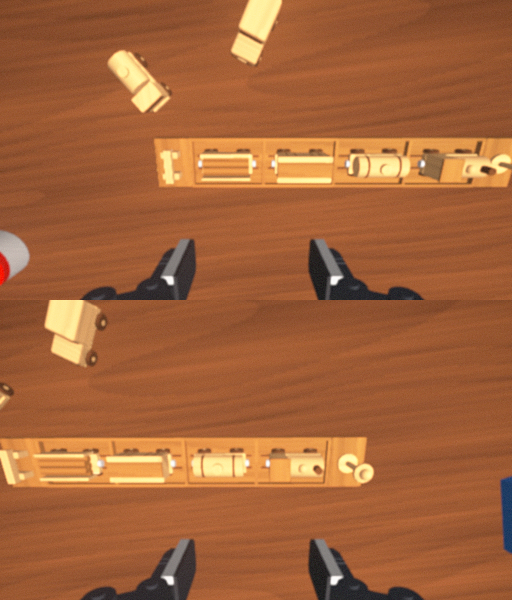

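All four pieces measure within 2 mm of their bay centres, in the order engine, tank, box, log from the signal. Their top heights are 6 mm above what they were on the table, so they stand on the bay floor. The van and lorry have not moved.

```bash
python3 -c "
from plant import ctrl
ctrl.finish_job(); print(ctrl.get_time_s())"
```

```text
the job is handed in; nothing more can be done
the job is handed in; nothing more can be done
```

The train is back in its tray, in the order engine, tank wagon, box wagon, log wagon from the signal. I handed the job in at about 42 s of robot time. Handing in gives no verdict, so the results below are my own last checks.

- **Positions:** all four pieces measured within about 2 mm of their bay centres, both along and across the tray. They were within 0.02 rad of lengthwise.
- **On the floor:** their tops sat about 6 mm higher than when they stood on the counter, which matches the bay floor.
- **Van and lorry:** both were within about 2 mm of their first wrist-camera positions, which is about the camera's accuracy.
- **Disagreement:** the scene and side cameras' rough positions differed by up to about 10 mm from each other and from the wrist camera. I relied on the wrist views, which agreed with each other and with the tray's known size.

No check failed.

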